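Set the sprung jaw on its stop pin and push the lamp base in

ROBOT

A 6-joint arm with a two-finger parallel gripper is mounted at the origin on the work surface. World frame = base frame: x ahead of the robot, y to its left, z up, the work surface at z = 0. Lengths are in m, angles in rad, forces in N, time in s.
With the tool pointing down it reaches from about 0.3 to 0.75 m from the base axis. Payload 8.5 kg.
Tool frame: the origin (TCP) lies at the very end of the fingers, on their centre line; the grasp point (between the pads) lies 19 mm behind it; z points along the fingers, y is the direction in which the jaws open and shut (so a half turn about z gives the same grasp; the last joint's range is limited). The gripper opens to 85 mm and grips with 20 to 120 N. Pads are 22 mm wide; open, the fingers measure 114 mm over their backs; the gripper's body (76 mm by 85 mm) begins 54 mm behind the grasp point. The pads swing forward as they close: fully open they stand 13 mm farther back than shut.
Start: joints at [0.928, 0.381, 1.297, -0, 1.464, -0.215], TCP at [0.228, 0.5, 0.231] pointing down, gripper open.
Joint ranges: [-3.11, 3.11], [-0.89, 2.33], [0.22, 2.48], [-1.42, 4.56], [0.17, 2.85], [-2.88, 2.88]. Speed limits (rad/s): [2.39, 2.39, 3.14, 3.14, 3.14, 3.14].

INTERFACE

Orientations are given as a 3x3 rotation matrix whose columns are the frame's x, y, z axes.
In Python, from workcell import sensors, imaging, ctrl, models gives the robot as it stands.
- The arm moves only by the tool drive_tool, never from a script. Its argument "increments" is a list of rows, each an object with "slide": the shift along the world's x, y, z in mm, a list of three; "rot": the turn, a rotation vector about the world's x, y, z in degrees, a list of three; "grip": the opening in per cent of the stroke, from 0 (shut) to 100 (fully open). In form: [{"slide": [tx, ty, tz], "rot": [rx, ry, rz], "grip": grip}, ...]. A call has exactly 8 rows; each row shifts and turns the commanded pose from where the row before left it; what a row does not reach is not made up. A row lasts 1/10 s, in which the tool goes at most 50 mm and 8.59 degrees, less where a joint would pass 70% of its speed; a pose out of reach is approached as far as the arm can. A call is refused whole if a number of a shift passes 50 or a number of a turn 8.59, either way. A call with a gripper value outside its range is refused whole. The fingers move at their own pace and stop on an object; the grip force is fixed at half the most. Time passes only in rows, so rows that do not move let the fingers close, or fill a call up. It gives the time, the measured TCP pose, the force and the opening at its end, in the units of the state.
- sensors.get_obs(): the state, without advancing time (a new reading comes with each control period).
- imaging.grab_frame(name): name is "side" or "top" or "wrist"; returns a dict with "frame" (400x640x3 uint8, red, green, blue), "fovy" (degrees; the focal length in pixels is half the picture's height over the tangent of half this angle, whatever the lens; pixels are square), "cx", "cy" (the principal point, pixels), "D" ([k1, k2, p1, p2, k3] as OpenCV has them; the pictures are not rectified), "rvec" (rotation vector, rad) and "tvec" (3), from world to camera coordinates, as OpenCV has them; the wrist camera has in their place "hand_eye" (4x4, takes a point from camera to tool coordinates, whose origin is the TCP and whose axes are the flange's). Camera axes: x right, y down, z forward; pixel columns grow to the right and rows downward; lengths in m; the calibration is good to about 2 mm. A picture is of the moment at which its call begins: read the wrist's pose just before it. There is no depth.
- ctrl.sign_off(): hands the job in, once; it reports no verdict.
Trained networks look in the newest picture that a camera, given by its name, has taken for a name from the list of things; names that differ only in an ending like _2 or _b are one class to them, and where a whole thing is asked for, a point or a joint stands for the part that bears it (a point fixed in the world has none). Each returns a list of dicts, best first, with "score" (0 to 1); they miss things now and then, are a little off and sometimes report something else, mostly with a low value. They report only what shows in the picture. A call takes as long as a camera call. They do not tell look-alikes from the thing itself.
- models.find_in(camera, target): "position" ([x, y, z] in m, in the coordinates of the camera as it stood for that picture, good to about 4 mm: the middle of the surface that is visible of it).
- models.regions_of(camera, target): "pixels" (400x640 bool, what is visible of it).
The state is a dict: "time": time; "joint_positions": joint angles; "dq": joint speeds; "tau": joint torques, N m; "ee_pos": TCP position; "orientation": TCP orientation; "ft_force": force on the tool from outside, world axes, zero at the start; "torque": the same for the moment, N m; "gripper_width": finger opening in m.
Only numpy, scipy, OpenCV 4.12 (cv2) and the standard library are available. Lean on these libraries where they do the work, as an engineer would, in place of code of your own. Each camera call takes 0.05 s, during which the arm holds its last target.

TASK

Open the wooden holder on the bench: push the sprung jaw slide back by its upright plate, past the stop pin, and let it go so that it comes back and latches half open on the pin. Then, with a fingertip, gently push the round wooden lamp base along its lane, in between the jaws, until it is fully home against the end stop. Never lift or squeeze the lamp base, and leave everything else on the bench where it is.

Things in the scene. Friction and masses are not known exactly. Their poses are not given: they have to be found in the camera images.
- holder: the holder, fixed, level, a plywood board 12 mm thick (310 mm along x, 380 along y) carrying jaws and lane; place and yaw vary. Origin on the bench surface (z = 0) by the jaws; +x is the way the slide is pushed open, roughly away from the robot; +y runs along the lane, away from the jaws. Coordinates in these notes: mm in this frame. Board top z = 12; walls and pin housing reach z = 38
- lane_mouth (a point): open outer end of the lane: on its centre line, on the board's top, at x = -30, y = 210, z = 12. The lane is 70 mm wide, open above: near wall (which is also the fixed jaw) with its face at x = -65, y from -44 to 210; far wall with its face at x = 5, 9 mm thick, y from 54 to 210. The lane runs straight along -y into the gap between the jaws
- end_stop (a point): foot of the end stop's face on the lane's centre line: x = -30, y = -34, z = 12. The stop is a wooden block 10 mm thick, top z = 38, x from -65 to -22, its face looks along +y. The lamp base is fully home when its rim touches it, its centre then at y = -4
- jaw_slide (a joint): travel (m) of the jaw slide along holder +x: 0 closed, 0.075 end. A spring pushes it back: 5 N at 0, 9 N at 0.050, 11 N at 0.075, plus some 2 N while passing the pin. Past 0.053 the pin springs in behind the slide's shoulder; let go then, it comes back and stays latched at about 0.050, jaw face level with the far lane wall. Let go earlier, it springs back to 0 and can be pushed again
- push_face (a point): centre of the near face of the upright aluminium push plate with sloped back on the slide; moves with it (x = 20, y = 0, z = 60 when closed). Flat, looks along holder -x, 95 mm wide, z from 30 to 80. In front of it 40 mm of carriage top (aluminium, 95 mm wide, z = 30), then the jaw block (z = 40)
- jaw_face (a point): upper edge of the moving jaw's wooden face, on the slide; moves with it (x = -45, y = 0, z = 40 when closed). Jaw block 25 mm thick, y from -32 to 47. Closed, the gap to the fixed jaw is 20 mm and the lamp base cannot enter; latched it is 70 mm
- stop_pin (a joint): how far (m) the sprung stop pin is pushed back into its housing: 0 out (blocking), about 0.0115 while the slide's tooth passes. Steel pin 12 mm thick, black knob at its outer end, housing beside the slide at x = 75, y = -90. Works by itself, need not be touched
- lamp_base: the work piece, loose: a turned light-wood disc 60 mm across, 32 mm high, about 90 g, a dark hole mark in its top, standing on the board in the lane, centre 90 to 135 mm from the holder's y = 0. Origin: centre of its underside, z axis up
- small_base: a small turned wooden base, 38 mm across, 22 mm high, on the holder's board behind the lane; not to be used. Origin: centre of its underside. Must not be disturbed
- big_base: a large turned wooden disc, 130 mm across, 30 mm high, lying on the bench to the robot's right. Origin: centre of its underside. Must not be disturbed
- spool: a grey wire spool, 54 mm across, 42 mm high, standing on the holder's board. Origin: centre of its underside. Must not be disturbed
- screw_jar: a clear jar with a steel lid, 40 mm across, 55 mm high, on the holder's board on the -y side. Origin: centre of its underside. Must not be disturbed
- glue: a blue glue bottle, 36 mm across, 115 mm high, on the bench to the left. Origin: centre of its underside. Must not be disturbed
- screwdriver: a screwdriver lying on the bench to the left, clear of the holder. Origin: centre of its underside. Must not be disturbed
- third_hand: a soldering helping-hand stand with a round magnifier, base 80 mm square, about 110 mm high and 240 mm across, on the bench to the right. Origin: centre of its underside. Must not be disturbed
There are look-alikes about, which are no part of the job. Leave any green look-alike of the lamp_base alone.

How it is judged:
By the outcome, as a careful person would: the job done as asked, in the order asked, and still so for the second after the job is handed in, with the robot touching nothing.
It also fails if it takes over 48 s, if anything falls off the work surface, if the arm or the gripper's body presses on something with over 40 N, if the wrist force passes 120 N, or if a joint passes its speed limit or range.

## Working session

There is one attempt and no reset: what is moved stays moved. The work goes in short steps, Python scripts to look and compute and a tool call to move; the robot and the scene stay as the last step left them, time stands still between calls to the robot, and variables do not carry over. Pictures are saved under pics/ and viewed, and the job is handed in when it is done.

Besides the shell and the picture viewer there is one more tool, called after "Emit:" by a JSON object that holds its "fn" and its "kwargs", one argument or row to a line. drive_tool: Moves the arm, as the interface text tells. Its arguments: {"type":"object","properties":{"increments":{"type":"array"}},"required":["increments"]}

```bash
mkdir -p pics; ls
cat > h.py <<'E'
import numpy as np, cv2
from workcell import sensors, imaging, ctrl, models
def save(n,f): cv2.imwrite('pics/'+n+'.png', f['frame'][:,:,::-1])
def K(f):
    fl=200/np.tan(np.radians(f['fovy'])/2); return np.array([[fl,0,f['cx']],[0,fl,f['cy']],[0,0,1]])
def T(f,o=None):
    # cam->world
    if 'rvec' in f:
        R=cv2.Rodrigues(np.array(f['rvec'],float))[0]; t=np.array(f['tvec'],float).ravel()
        M=np.eye(4);M[:3,:3]=R.T;M[:3,3]=-R.T@t;return M
    M=np.eye(4);M[:3,:3]=np.array(o['orientation']);M[:3,3]=o['ee_pos'];return M@np.array(f['hand_eye'])
def pix2w(f,uv,z,o=None):
    uv=np.array(uv,float).reshape(-1,1,2)
    n=cv2.undistortPoints(uv,K(f),np.array(f['D'],float)).reshape(-1,2)
    M=T(f,o);d=np.c_[n,np.ones(len(n))]@M[:3,:3].T
    c=M[:3,3];s=(z-c[2])/d[:,2];return c+d*s[:,None]
def w2pix(f,P,o=None):
    M=np.linalg.inv(T(f,o));r=cv2.Rodrigues(M[:3,:3])[0]
    return cv2.projectPoints(np.array(P,float).reshape(-1,1,3),r,M[:3,3],K(f),np.array(f['D'],float))[0].reshape(-1,2)
E
python3 - <<'E'
from h import *
np.set_printoptions(precision=4,suppress=True)
print(sensors.get_obs())
for c in ['top','side','wrist']:
    o=sensors.get_obs();f=imaging.grab_frame(c);save(c+'0',f);M=T(f,o);print(c,f['fovy'],M[:3,3])
    for n in ['holder','lamp_base','push_face','jaw_face','end_stop','lane_mouth','stop_pin','small_base','spool','screw_jar','third_hand','glue']:
        for r in models.find_in(c,n)[:3]: print(n,round(r['score'],2),(M@np.r_[r['position'],1])[:3])
E
```

```text
pics
{'time': 0.0, 'joint_positions': array([ 0.9277,  0.3812,  1.2983, -0.    ,  1.4636, -0.2153]), 'dq': array([ 0.0001, -0.0005, -0.0007,  0.0002, -0.0007,  0.0017]), 'tau': array([ -0.0023, -44.8451, -23.1282,  -0.0003,   0.0047,   0.    ]), 'ee_pos': array([0.228 , 0.5002, 0.2307]), 'orientation': array([[-0.9099,  0.4149, -0.0009],
       [ 0.4149,  0.9099, -0.0012],
       [ 0.0003, -0.0015, -1.    ]]), 'ft_force': array([-0.7246, -0.2644, -0.5246]), 'torque': array([ 0.041 , -0.0139,  0.0163]), 'gripper_width': 0.0853109866529307}
top 43.505072352219265 [ 0.3107 -0.0005  1.8668]
holder 0.6 [0.5998 0.0242 0.0088]
holder 0.49 [0.7047 0.1149 0.0475]
holder 0.44 [0.5675 0.0008 0.0299]
lamp_base 0.61 [0.5394 0.1271 0.0425]
lamp_base 0.51 [0.4281 0.3582 0.0337]
push_face 0.8 [0.571  0.0006 0.0326]
jaw_face 0.97 [ 0.5631 -0.0055  0.0316]
end_stop 0.81 [0.5936 0.0248 0.0144]
lane_mouth 0.65 [0.596  0.0199 0.0113]
small_base 0.53 [0.6384 0.0992 0.0346]
spool 0.69 [0.7076 0.1136 0.0533]
third_hand 0.59 [ 0.6249 -0.5594  0.0514]
third_hand 0.48 [0.5404 0.1283 0.043 ]
glue 0.66 [ 0.5664 
[... 165 characters left out ...]
 0.0444]
push_face 0.86 [0.5657 0.0219 0.0258]
jaw_face 0.59 [0.5699 0.0185 0.03  ]
end_stop 0.66 [0.5935 0.0686 0.0141]
lane_mouth 0.68 [0.5906 0.067  0.0114]
lane_mouth 0.48 [ 0.4873 -0.0802  0.0492]
small_base 0.61 [0.6453 0.1048 0.0299]
spool 0.57 [0.7097 0.1268 0.0391]
screw_jar 0.65 [ 0.4864 -0.0774  0.0481]
third_hand 0.64 [ 0.6376 -0.5343  0.0133]
third_hand 0.38 [0.5721 0.0188 0.0307]
third_hand 0.24 [0.5943 0.0734 0.013 ]
glue 0.67 [0.5683 0.4275 0.061 ]
wrist 69.6147881943432 [0.1688 0.5291 0.3756]
holder 0.63 [0.4552 0.0915 0.0022]
lamp_base 0.76 [0.4039 0.3773 0.0138]
end_stop 0.56 [0.3628 0.4946 0.0234]
end_stop 0.47 [0.4532 0.0921 0.0094]
small_base 0.56 [0.4509 0.0931 0.0088]
```

View pics/top0.png

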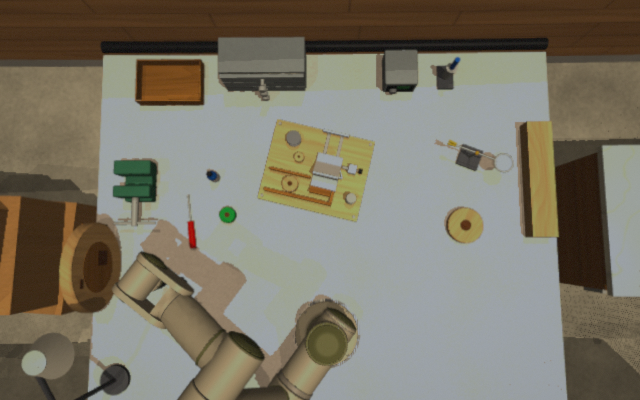

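View pics/side0.png

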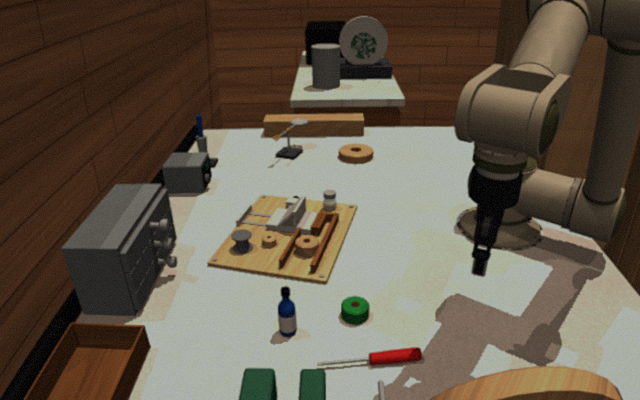

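Run:
```python
import cv2
a=cv2.imread('pics/top0.png')
cv2.imwrite('pics/top0c.png',cv2.resize(a[40:230,180:400],None,fx=3.5,fy=3.1,interpolation=cv2.INTER_CUBIC)[:600,:800])
a=cv2.imread('pics/side0.png');print(a.shape)
cv2.imwrite('pics/side0c.png',cv2.resize(a[100:300,80:347],None,fx=3,fy=3,interpolation=cv2.INTER_CUBIC)[:600,:800])
```

```text
(400, 640, 3)
```

View pics/top0c.png

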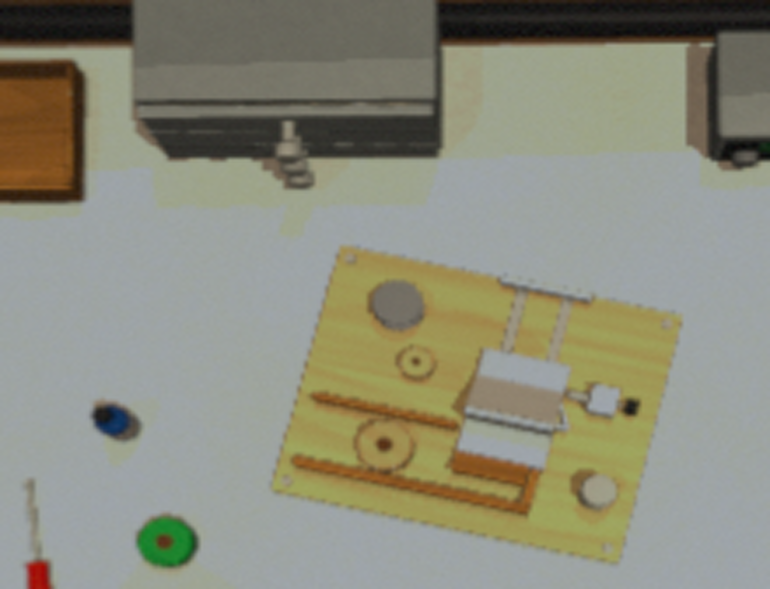

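View pics/side0c.png

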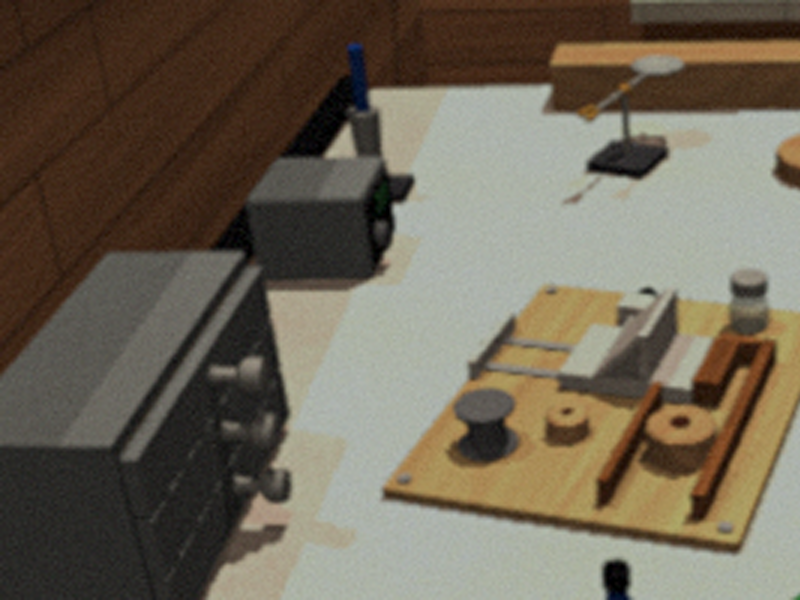

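The top view shows the holder around (318,172). There are two lamp-base candidates: the light-wood disc with a dark hole, in the lane at (290,183), and a green disc on the bench at (228,215). The one in the lane matches the description. The green one is the look-alike, so I'll leave it alone.

Run:
```python
from h import *
np.set_printoptions(precision=4,suppress=True)
f=imaging.grab_frame('top')
c=lambda l:[(180+x/3.5,40+y/3.1) for x,y in l]
print('board',pix2w(f,c([(342,246),(682,316),(618,563),(273,490)]),.012))
w=pix2w(f,c([(295,460),(530,512),(315,396),(456,426)]),.038);print('walls',w)
print('plate top edge',pix2w(f,c([(465,404),(552,430)]),.08))
print('lamp',pix2w(f,c([(385,444)]),.044))
print(np.degrees(np.arctan2(*(w[0]-w[1])[:2])))
o=sensors.get_obs()
f=imaging.grab_frame('wrist');print(np.array(f['hand_eye']))
```

```text
board [[ 0.788   0.1763  0.012 ]
 [ 0.6979 -0.1891  0.012 ]
 [ 0.3991 -0.1157  0.012 ]
 [ 0.4898  0.2492  0.012 ]]
walls [[ 0.5228  0.2228  0.038 ]
 [ 0.4588 -0.0231  0.038 ]
 [ 0.5993  0.2021  0.038 ]
 [ 0.5619  0.0537  0.038 ]]
plate top edge [[ 0.5819  0.043   0.08  ]
 [ 0.5506 -0.0461  0.08  ]]
lamp [[0.5403 0.128  0.044 ]]
14.587042045207095
[[ 0.0009 -0.9652 -0.2616  0.066 ]
 [ 1.      0.0007  0.0008  0.0015]
 [-0.0006 -0.2616  0.9652 -0.1443]
 [ 0.      0.      0.      1.    ]]
```

View pics/wrist0.png

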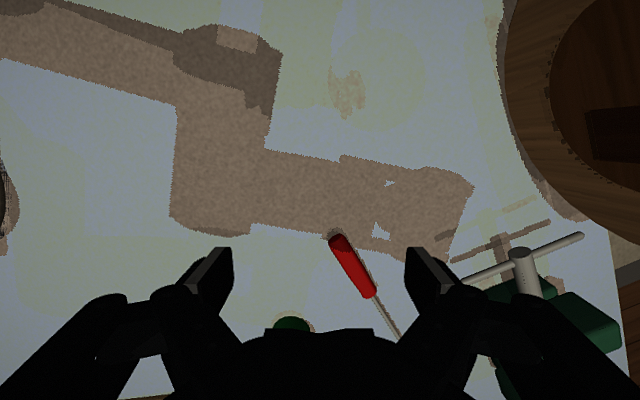

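Emit:
{"fn": "drive_tool", "kwargs": {
  "increments": [
    {"slide": [18,-28,5],"rot": [0,0,1.3],"grip": 0},
    {"slide": [18,-28,5],"rot": [0,0,1.3],"grip": 0},
    {"slide": [18,-28,5],"rot": [0,0,1.3],"grip": 0},
    {"slide": [18,-28,5],"rot": [0,0,1.3],"grip": 0},
    {"slide": [18,-28,5],"rot": [0,0,1.3],"grip": 0},
    {"slide": [18,-28,5],"rot": [0,0,1.3],"grip": 0},
    {"slide": [18,-28,5],"rot": [0,0,1.3],"grip": 0},
    {"slide": [18,-28,5],"rot": [0,0,1.6],"grip": 0}
  ]
}}

```text
time: 2.85
ee_pos: [0.3727, 0.2752, 0.2717]
orientation: [[-0.971, 0.238, 0.0], [0.238, 0.971, 0.0], [-0.0, 0.0, -1.0]]
ft_force: [0.7, 0.3, -0.2]
gripper_width: -0.0002
```

Emit:
{"fn": "drive_tool", "kwargs": {
  "increments": [
    {"slide": [19,-28,5],"rot": [0,0,0],"grip": 0},
    {"slide": [19,-28,5],"rot": [0,0,0],"grip": 0},
    {"slide": [19,-28,5],"rot": [0,0,0],"grip": 0},
    {"slide": [19,-28,5],"rot": [0,0,0],"grip": 0},
    {"slide": [19,-28,5],"rot": [0,0,0],"grip": 0},
    {"slide": [19,-28,5],"rot": [0,0,0],"grip": 0},
    {"slide": [19,-28,5],"rot": [0,0,0],"grip": 0},
    {"slide": [0,0,0],"rot": [0,0,0],"grip": 0}
  ]
}}

```text
time: 3.65
ee_pos: [0.507, 0.0776, 0.3063]
orientation: [[-0.97, 0.242, 0.001], [0.242, 0.97, -0.001], [-0.001, -0.001, -1.0]]
ft_force: [-0.2, 0.9, -0.1]
gripper_width: 0.0003
```

```bash
cat > view.py <<'E'
import sys
from h import *
import pickle
for n in sys.argv[2:]:
    o=sensors.get_obs();f=imaging.grab_frame(n);save(n+sys.argv[1],f);pickle.dump((o,f),open(f'{n}{sys.argv[1]}.pkl','wb'))
print(o['ee_pos'],o['ft_force'],o['time'])
E
python3 view.py 1 wrist
```

```text
[0.5069953  0.07759201 0.3062619 ] [-0.22218685  0.87438387 -0.10213577] 3.65
```

View pics/wrist1.png

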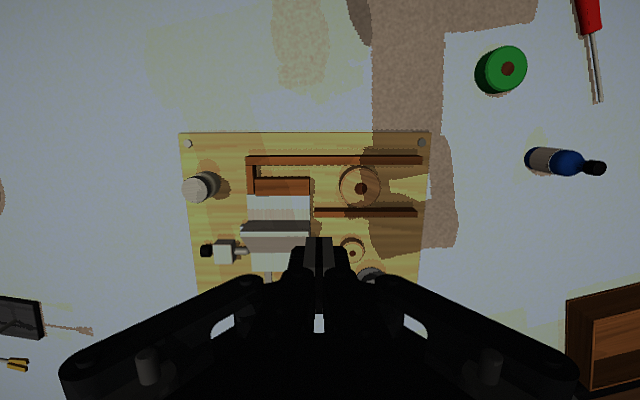

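The wrist view has the lane at the centre. The near wall's top edge runs from (246,160) to (422,160), the lamp base is at (360,187), the plate top is near (278,222), and the green disc at (500,70) is outside the lane.

Run:
```python
import cv2
a=cv2.imread('pics/wrist1.png')
cv2.imwrite('pics/wrist1c.png',cv2.resize(a[120:270,230:430],None,fx=4,fy=4,interpolation=cv2.INTER_CUBIC))
```

```text
(no output)
```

View pics/wrist1c.png

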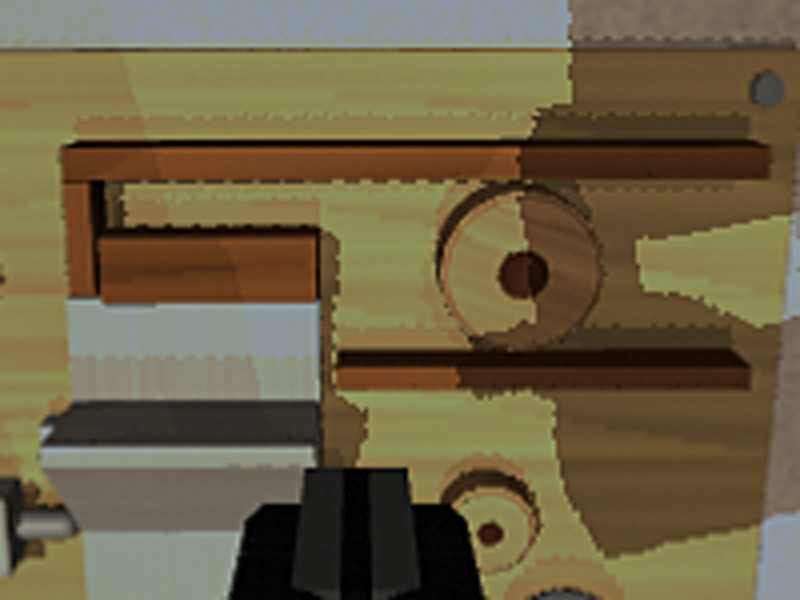

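```bash
cat > fit.py <<'E'
from h import *
import pickle
from scipy.optimize import least_squares
np.set_printoptions(precision=2,suppress=True)
o,f=pickle.load(open('wrist1.pkl','rb'))
P=[(-65,-44,38,64,180),(-65,210,38,768,179),(5,54,38,338,366),(5,210,38,746,366),(14,54,38,338,388),(14,210,38,750,388),
(-45,-32,40,100,236),(-45,47,40,318,233),(-20,-32,40,102,302),(-20,47,40,320,302),(20,47.5,30,320,402)]
P=np.array(P,float);uv=P[:,3:]/4+[230,120]
def hw(p,X):
    c,s=np.cos(p[2]),np.sin(p[2]);X=np.atleast_2d(X)/1000.
    return np.c_[p[0]+c*X[:,0]-s*X[:,1],p[1]+s*X[:,0]+c*X[:,1],X[:,2]]
def wh(p,W):
    c,s=np.cos(p[2]),np.sin(p[2]);d=np.atleast_2d(W)[:,:2]-p[:2]
    return 1000*np.c_[c*d[:,0]+s*d[:,1],-s*d[:,0]+c*d[:,1]]
r=least_squares(lambda p:(w2pix(f,hw(p,P[:,:3]),o)-uv).ravel(),[.541,.001,-.24],x_scale=[.01,.01,.05])
p=r.x
if __name__=='__main__':
    print(p.round(4),np.degrees(p[2]));print(r.fun.reshape(-1,2))
    print('lamp',wh(p,pix2w(f,[(230+522/4,120+268/4)],.044,o)))
    print('tcp',wh(p,[o['ee_pos']]))
    print(hw(p,[[0,0,50],[-8,0,50],[-30,150,60],[20,0,60]]).round(4))
E
python3 fit.py
```

```text
[ 0.55  0.01 -0.24] -13.955016293992689
[[-0.13 -0.08]
 [ 0.27  0.2 ]
 [-0.27  0.03]
 [ 1.47 -0.04]
 [-0.25  0.25]
 [-0.07  0.15]
 [-0.32 -0.12]
 [-0.29  0.57]
 [ 0.16  0.16]
 [-0.64  0.12]
 [ 0.12 -1.14]]
lamp [[-33.76 121.04]]
tcp [[-54.12  58.98]]
[[0.55 0.01 0.05]
 [0.54 0.01 0.05]
 [0.55 0.16 0.06]
 [0.56 0.   0.06]]
```

Run:
```python
from fit import *
np.set_printoptions(precision=5,suppress=True)
print(p); o=sensors.get_obs();print(o['ee_pos'])
for X in [(-8,0,50),(-8,0,80),(20,0,60),(-32,170,90)]: print(X,(hw(p,[X])[0]-o['ee_pos'])*1000)
print(hw(p,[(1000,0,0)])-hw(p,[(0,0,0)]))
```

```text
[ 0.54529  0.0073  -0.24356]
[0.50586 0.07915 0.30608]
(-8, 0, 50) [  31.67051  -69.91728 -256.07651]
(-8, 0, 80) [  31.67051  -69.91728 -226.07651]
(20, 0, 60) [  58.8441   -76.66976 -246.07651]
(-32, 170, 90) [  49.37606  100.85307 -216.07651]
[[ 0.97049 -0.24116  0.     ]]
```

Emit:
{"fn": "drive_tool", "kwargs": {
  "increments": [
    {"slide": [7,-17,-20],"rot": [0,0,0],"grip": 0},
    {"slide": [7,-17,-20],"rot": [0,0,0],"grip": 0},
    {"slide": [7,-17,-20],"rot": [0,0,0],"grip": 0},
    {"slide": [6,-18,-20],"rot": [0,0,0],"grip": 0},
    {"slide": [0,0,-45],"rot": [0,0,0],"grip": 0},
    {"slide": [0,0,-45],"rot": [0,0,0],"grip": 0},
    {"slide": [0,0,-40],"rot": [0,0,0],"grip": 0},
    {"slide": [0,0,-20],"rot": [0,0,0],"grip": 0}
  ]
}}

```text
time: 4.5
ee_pos: [0.5302, 0.0128, 0.0734]
orientation: [[-0.971, 0.238, -0.005], [0.238, 0.971, 0.001], [0.005, -0.0, -1.0]]
ft_force: [0.1, 0.8, 1.1]
gripper_width: -0.0002
```

```bash
python3 view.py 2 wrist side
python3 - <<'E'
from fit import *
import cv2
o=sensors.get_obs();print(o['ee_pos'],wh(p,[o['ee_pos']]))
a=cv2.imread('pics/side2.png')
cv2.imwrite('pics/side2c.png',cv2.resize(a[100:300,180:447],None,fx=3,fy=3,interpolation=cv2.INTER_CUBIC)[:600,:800])
E
```

```text
[0.52943393 0.01286815 0.07163778] [-2.55410755 -0.87203365 -2.53992668] 4.55
[0.53 0.01 0.07] [[-15.82   1.59]]
```

View pics/wrist2.png

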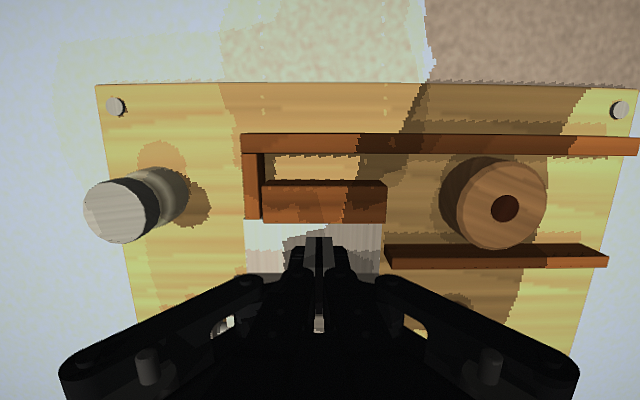

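View pics/side2c.png

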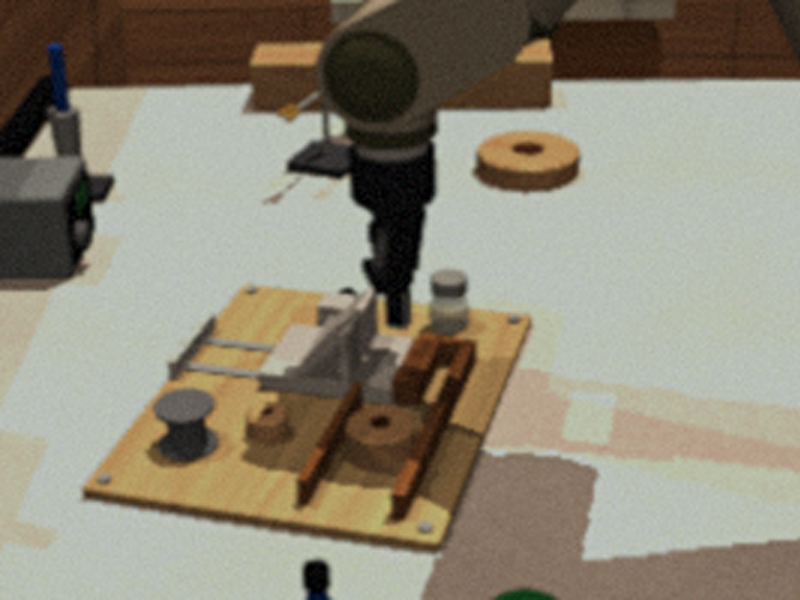

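The fingertips stand in front of the push plate and above the jaw block, at about (398,310) in the side crop. Nothing has moved. Next I lower slightly and push.

Emit:
{"fn": "drive_tool", "kwargs": {
  "increments": [
    {"slide": [0,0,-10],"rot": [0,0,0],"grip": 0},
    {"slide": [0,0,-9],"rot": [0,0,0],"grip": 0},
    {"slide": [7.3,-1.8,0],"rot": [0,0,0],"grip": 0},
    {"slide": [7.3,-1.8,0],"rot": [0,0,0],"grip": 0},
    {"slide": [7.3,-1.8,0],"rot": [0,0,0],"grip": 0},
    {"slide": [9.7,-2.4,0],"rot": [0,0,0],"grip": 0},
    {"slide": [9.7,-2.4,0],"rot": [0,0,0],"grip": 0},
    {"slide": [9.7,-2.4,0],"rot": [0,0,0],"grip": 0}
  ]
}}

```text
time: 5.4
ee_pos: [0.5812, -0.0006, 0.0577]
orientation: [[-0.971, 0.238, -0.007], [0.238, 0.971, 0.001], [0.007, -0.0, -1.0]]
ft_force: [-16.6, 3.2, 11.9]
gripper_width: 0.0002
```

```bash
python3 view.py 3 wrist
python3 - <<'E'
from fit import *
o=sensors.get_obs();print(o['ee_pos']*1000,wh(p,[o['ee_pos']]),o['ft_force'])
E
```

```text
[ 0.58124547 -0.0006459   0.05773609] [-16.60219499   3.15620246  11.89383212] 5.4
[582.95  -1.08  57.75] [[38.57  0.95]] [-6.45  1.44  5.67]
```

View pics/wrist3.png

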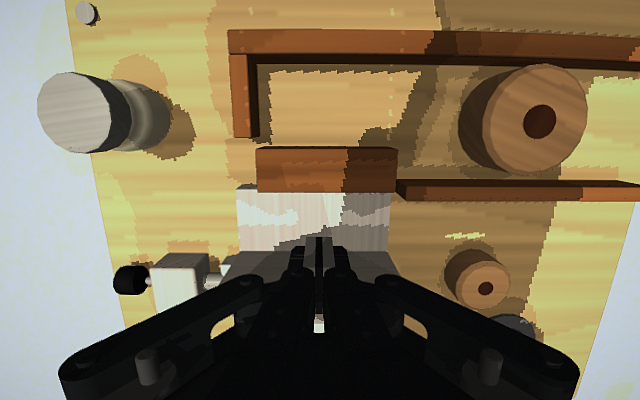

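Emit:
{"fn": "drive_tool", "kwargs": {
  "increments": [
    {"slide": [4.8,-1.2,0],"rot": [0,0,0],"grip": 0},
    {"slide": [4.8,-1.2,0],"rot": [0,0,0],"grip": 0},
    {"slide": [4.8,-1.2,0],"rot": [0,0,0],"grip": 0},
    {"slide": [4.8,-1.2,0],"rot": [0,0,0],"grip": 0},
    {"slide": [4.8,-1.2,0],"rot": [0,0,0],"grip": 0},
    {"slide": [4.8,-1.2,0],"rot": [0,0,0],"grip": 0},
    {"slide": [0,0,0],"rot": [0,0,0],"grip": 0},
    {"slide": [0,0,0],"rot": [0,0,0],"grip": 0}
  ]
}}

```text
time: 6.25
ee_pos: [0.6109, -0.008, 0.0577]
orientation: [[-0.971, 0.239, -0.004], [0.239, 0.971, 0.001], [0.004, -0.0, -1.0]]
ft_force: [-9.6, 2.8, 6.4]
gripper_width: 0.0003
```

```bash
python3 view.py 4 wrist
python3 - <<'E'
from fit import *
o=sensors.get_obs();print(o['ee_pos']*1000,wh(p,[o['ee_pos']]),o['ft_force'])
E
```

```text
[ 0.61088132 -0.00796178  0.05767553] [-9.6231067   2.8457168   6.38662499] 6.25
[610.81  -7.96  57.67] [[67.27  0.99]] [-8.89  1.74  6.21]
```

View pics/wrist4.png

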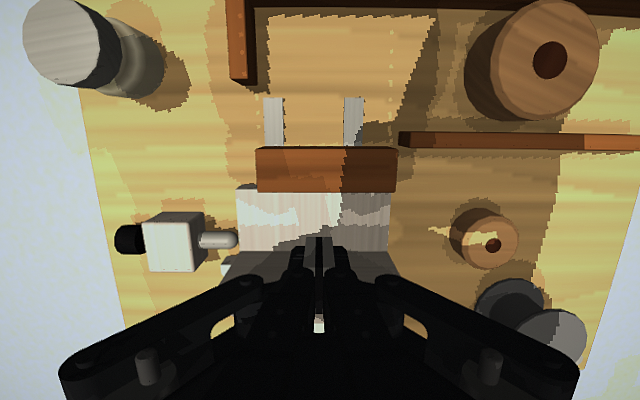

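Run:
```python
from fit import *
o,f=pickle.load(open('wrist4.pkl','rb'))
print(wh(p,pix2w(f,[(258,149),(395,148),(258,191),(395,191)],.040,o)), 'far wall', wh(p,pix2w(f,[(400,132),(400,150),(580,133)],.038,o)))
import cv2
a=cv2.imread('pics/wrist4.png')
cv2.imwrite('pics/wrist4c.png',cv2.resize(a[130:290,100:300],None,fx=4,fy=3.7,interpolation=cv2.INTER_CUBIC))
```

```text
[[ 14.27 -31.35]
 [ 13.42  44.96]
 [ 38.23 -32.53]
 [ 37.94  46.68]] far wall [[  4.75  47.69]
 [ 14.66  48.41]
 [  3.77 152.22]]
```

View pics/wrist4c.png

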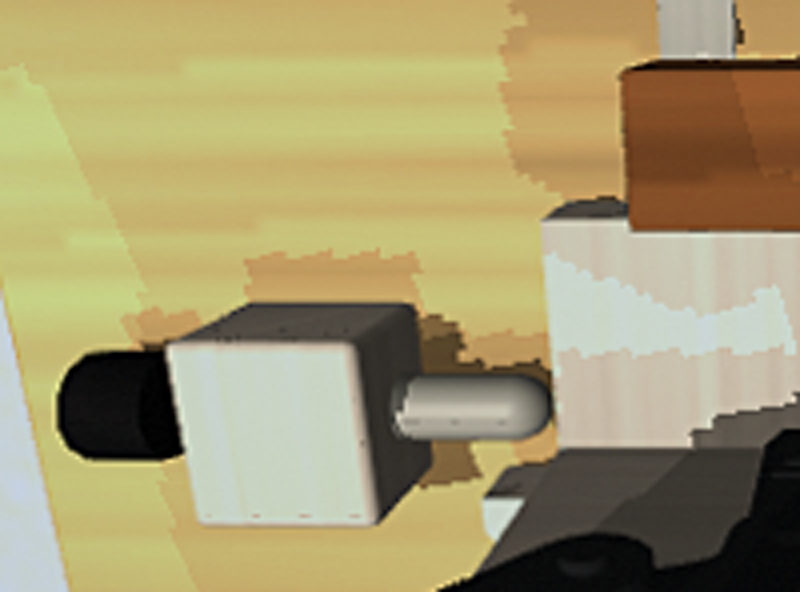

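The travel is about 58 mm and the pin has sprung out in front of the shoulder tooth (crop about (500,500)). I'll let the slide back gently.

Emit:
{"fn": "drive_tool", "kwargs": {
  "increments": [
    {"slide": [-2.9,0.7,0],"rot": [0,0,0],"grip": 0},
    {"slide": [-2.9,0.7,0],"rot": [0,0,0],"grip": 0},
    {"slide": [-2.9,0.7,0],"rot": [0,0,0],"grip": 0},
    {"slide": [-2.9,0.7,0],"rot": [0,0,0],"grip": 0},
    {"slide": [-3.9,1,0],"rot": [0,0,0],"grip": 0},
    {"slide": [-3.9,1,0],"rot": [0,0,0],"grip": 0},
    {"slide": [-3.9,1,0],"rot": [0,0,0],"grip": 0},
    {"slide": [-3.9,1,0],"rot": [0,0,0],"grip": 0}
  ]
}}

```text
time: 7.1
ee_pos: [0.5846, -0.0016, 0.0573]
orientation: [[-0.971, 0.239, 0.0], [0.239, 0.971, -0.0], [-0.0, 0.0, -1.0]]
ft_force: [0.1, 0.2, -0.7]
gripper_width: 0.0002
```

```bash
python3 view.py 5 wrist
python3 - <<'E'
from fit import *
o=sensors.get_obs();print(o['ee_pos']*1000,wh(p,[o['ee_pos']]),o['ft_force'])
E
```

```text
[ 0.58457195 -0.00155944  0.05733816] [ 0.1219868   0.19040547 -0.71408893] 7.1
[583.97  -1.35  57.29] [[39.63  0.93]] [-0.24  0.87  0.2 ]
```

View pics/wrist5.png

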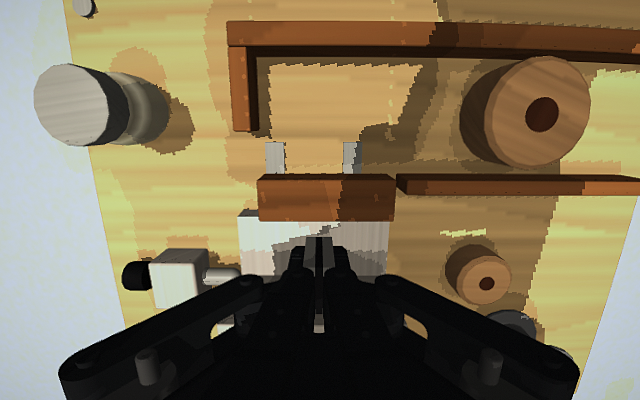

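The jaw block is level with the far lane wall (row 180), the wrist force is about zero and the pin still blocks, so the slide is latched. Next I go to the outer side of the lamp base.

Emit:
{"fn": "drive_tool", "kwargs": {
  "increments": [
    {"slide": [-5,0,20],"rot": [0,0,0],"grip": 0},
    {"slide": [-5,5,20],"rot": [0,0,0],"grip": 0},
    {"slide": [-3,31,5],"rot": [0,0,0],"grip": 0},
    {"slide": [-3,31,5],"rot": [0,0,0],"grip": 0},
    {"slide": [-3,31,0],"rot": [0,0,0],"grip": 0},
    {"slide": [-3,31,0],"rot": [0,0,0],"grip": 0},
    {"slide": [-3,31,0],"rot": [0,0,0],"grip": 0},
    {"slide": [-1,31,0],"rot": [0,0,0],"grip": 0}
  ]
}}

```text
time: 7.95
ee_pos: [0.5584, 0.1907, 0.1074]
orientation: [[-0.971, 0.239, 0.0], [0.239, 0.971, 0.0], [-0.0, 0.0, -1.0]]
ft_force: [0.2, 0.1, 0.7]
gripper_width: 0.0001
```

Emit:
{"fn": "drive_tool", "kwargs": {
  "increments": [
    {"slide": [0,0,0],"rot": [0,0,0],"grip": 0},
    {"slide": [0,0,0],"rot": [0,0,0],"grip": 0},
    {"slide": [0,0,0],"rot": [0,0,0],"grip": 0},
    {"slide": [0,0,0],"rot": [0,0,0],"grip": 0},
    {"slide": [0,0,0],"rot": [0,0,0],"grip": 0},
    {"slide": [0,0,0],"rot": [0,0,0],"grip": 0},
    {"slide": [0,0,0],"rot": [0,0,0],"grip": 0},
    {"slide": [0,0,0],"rot": [0,0,0],"grip": 0}
  ]
}}

```text
time: 8.75
ee_pos: [0.5588, 0.1893, 0.1073]
orientation: [[-0.971, 0.239, 0.0], [0.239, 0.971, -0.0], [-0.0, -0.0, -1.0]]
ft_force: [-0.4, -0.2, -1.2]
gripper_width: -0.0
```

```bash
python3 view.py 6 wrist
python3 - <<'E'
from fit import *
o=sensors.get_obs();print(o['ee_pos']*1000,wh(p,[o['ee_pos']]),o['ft_force'])
E
```

```text
[0.55880677 0.18928167 0.1073221 ] [-0.43285222 -0.16593699 -1.23507993] 8.75
[558.79 189.37 107.3 ] [[-30.81 179.95]] [-0.4   0.28 -0.3 ]
```

View pics/wrist6.png

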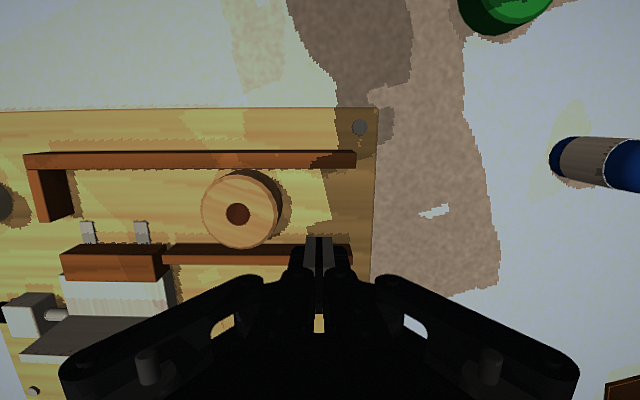

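Run:
```python
import cv2
a=cv2.imread('pics/wrist6.png')
cv2.imwrite('pics/wrist6c.png',cv2.resize(a[140:290,160:360],None,fx=4,fy=4,interpolation=cv2.INTER_CUBIC))
```

```text
(no output)
```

View pics/wrist6c.png

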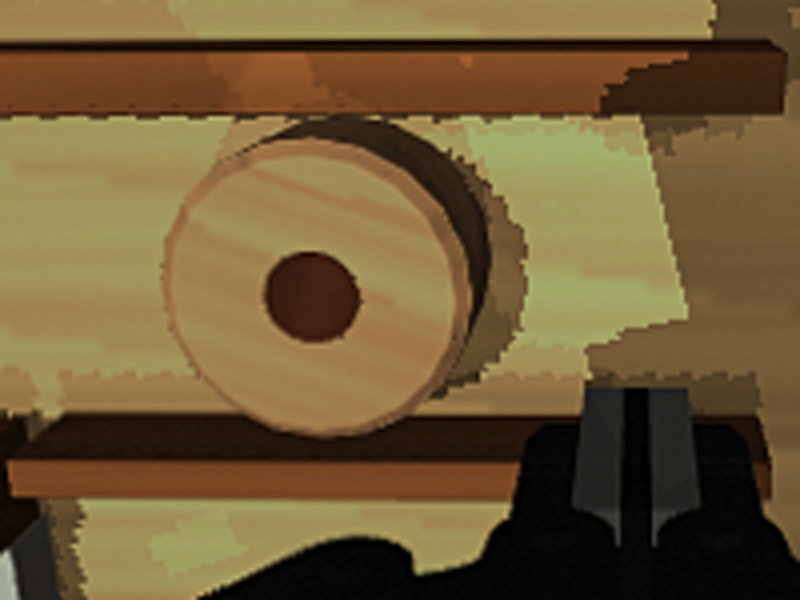

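Run:
```python
from fit import *
o,f=pickle.load(open('wrist6.pkl','rb'))
g=lambda l:[(160+x/4,140+y/4) for x,y in l]
print('lamp hole, rim L,R,top,bot',wh(p,pix2w(f,g([(312,297),(165,285),(470,285),(318,140),(318,437)]),.044,o)))
print('near wall',wh(p,pix2w(f,g([(0,115),(783,113)]),.038,o)),'far',wh(p,pix2w(f,g([(15,460),(768,460)]),.038,o)))
print('tip',wh(p,pix2w(f,g([(585,390),(690,390)]),.107,o)))
```

```text
lamp hole, rim L,R,top,bot [[-31.44 120.43]
 [-33.71  92.55]
 [-33.92 150.49]
 [-61.46 123.62]
 [ -2.69 119.53]]
near wall [[-65.2   61.9 ]
 [-65.75 209.07]] far [[  5.64  54.84]
 [  4.72 208.65]]
tip [[-38.2  174.77]
 [-38.24 188.9 ]]
```

Emit:
{"fn": "drive_tool", "kwargs": {
  "increments": [
    {"slide": [0,0,-25],"rot": [0,0,0],"grip": 0},
    {"slide": [0,0,-25],"rot": [0,0,0],"grip": 0},
    {"slide": [0,0,-20],"rot": [0,0,0],"grip": 0},
    {"slide": [0,0,-11],"rot": [0,0,0],"grip": 0},
    {"slide": [0,0,0],"rot": [0,0,0],"grip": 0},
    {"slide": [-1.2,-4.9,0],"rot": [0,0,0],"grip": 0},
    {"slide": [-1.2,-4.9,0],"rot": [0,0,0],"grip": 0},
    {"slide": [-1.2,-4.9,0],"rot": [0,0,0],"grip": 0}
  ]
}}

```text
time: 9.6
ee_pos: [0.5555, 0.1742, 0.0272]
orientation: [[-0.971, 0.239, 0.002], [0.239, 0.971, 0.0], [-0.001, 0.001, -1.0]]
ft_force: [0.4, -1.0, 0.3]
gripper_width: 0.0001
```

Emit:
{"fn": "drive_tool", "kwargs": {
  "increments": [
    {"slide": [-0.7,-2.9,0],"rot": [0,0,0],"grip": 0},
    {"slide": [-0.7,-2.9,0],"rot": [0,0,0],"grip": 0},
    {"slide": [-0.7,-2.9,0],"rot": [0,0,0],"grip": 0},
    {"slide": [-0.7,-2.9,0],"rot": [0,0,0],"grip": 0},
    {"slide": [-0.7,-2.9,0],"rot": [0,0,0],"grip": 0},
    {"slide": [-0.7,-2.9,0],"rot": [0,0,0],"grip": 0},
    {"slide": [-0.7,-2.9,0],"rot": [0,0,0],"grip": 0},
    {"slide": [-0.7,-2.9,0],"rot": [0,0,0],"grip": 0}
  ]
}}

```text
time: 10.4
ee_pos: [0.5495, 0.1513, 0.0263]
orientation: [[-0.971, 0.239, -0.0], [0.239, 0.971, 0.0], [0.0, 0.0, -1.0]]
ft_force: [0.1, 1.7, 1.8]
gripper_width: -0.0002
```

```bash
python3 view.py 7 wrist
python3 - <<'E'
from fit import *
o=sensors.get_obs();print(o['ee_pos']*1000,wh(p,[o['ee_pos']]),o['ft_force'])
E
```

```text
[0.54950898 0.15130305 0.02629396] [0.06818403 1.7409393  1.81350829] 10.4
[549.4  150.92  26.28] [[-30.65 140.37]] [0.48 0.19 0.98]
```

View pics/wrist7.png

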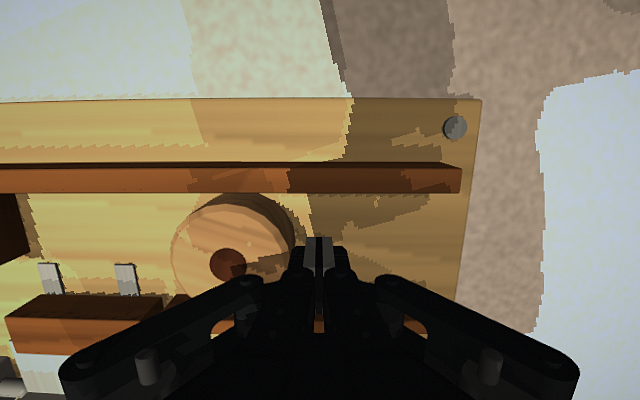

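Run:
```python
from fit import *
o,f=pickle.load(open('wrist7.pkl','rb'))
print('lamp hole',wh(p,pix2w(f,[(228,264)],.044,o)))
```

```text
lamp hole [[-31.34  98.3 ]]
```

The lamp base moves with the fingertip and is centred in the lane (hole at (228,264), which is y ≈ 98). I keep pushing.

Emit:
{"fn": "drive_tool", "kwargs": {
  "increments": [
    {"slide": [-1,-3.9,0],"rot": [0,0,0],"grip": 0},
    {"slide": [-1,-3.9,0],"rot": [0,0,0],"grip": 0},
    {"slide": [-1,-3.9,0],"rot": [0,0,0],"grip": 0},
    {"slide": [-1,-3.9,0],"rot": [0,0,0],"grip": 0},
    {"slide": [-1,-3.9,0],"rot": [0,0,0],"grip": 0},
    {"slide": [-1,-3.9,0],"rot": [0,0,0],"grip": 0},
    {"slide": [-1,-3.9,0],"rot": [0,0,0],"grip": 0},
    {"slide": [-1,-3.9,0],"rot": [0,0,0],"grip": 0}
  ]
}}

```text
time: 11.25
ee_pos: [0.5415, 0.12, 0.0263]
orientation: [[-0.971, 0.239, -0.0], [0.239, 0.971, -0.0], [0.0, -0.0, -1.0]]
ft_force: [0.0, 1.2, 0.1]
gripper_width: -0.0001
```

Emit:
{"fn": "drive_tool", "kwargs": {
  "increments": [
    {"slide": [-1,-3.9,0],"rot": [0,0,0],"grip": 0},
    {"slide": [-1,-3.9,0],"rot": [0,0,0],"grip": 0},
    {"slide": [-1,-3.9,0],"rot": [0,0,0],"grip": 0},
    {"slide": [-1,-3.9,0],"rot": [0,0,0],"grip": 0},
    {"slide": [-1,-3.9,0],"rot": [0,0,0],"grip": 0},
    {"slide": [-1,-3.9,0],"rot": [0,0,0],"grip": 0},
    {"slide": [-1,-3.9,0],"rot": [0,0,0],"grip": 0},
    {"slide": [-1,-3.9,0],"rot": [0,0,0],"grip": 0}
  ]
}}

```text
time: 12.05
ee_pos: [0.5335, 0.0888, 0.0263]
orientation: [[-0.971, 0.239, 0.0], [0.239, 0.971, -0.0], [-0.0, -0.0, -1.0]]
ft_force: [-0.7, 0.4, 0.6]
gripper_width: 0.0002
```

```bash
python3 view.py 8 wrist
python3 - <<'E'
from fit import *
o=sensors.get_obs();print(o['ee_pos']*1000,wh(p,[o['ee_pos']]),o['ft_force'])
E
```

```text
[0.53347891 0.08879574 0.02633527] [-0.70452437  0.42087913  0.58544701] 12.05
[533.37  88.35  26.3 ] [[-31.11  75.78]] [ 0.11 -0.99 -0.28]
```

View pics/wrist8.png

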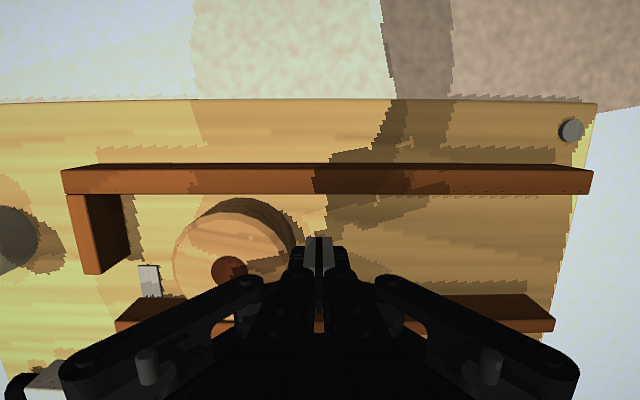

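Emit:
{"fn": "drive_tool", "kwargs": {
  "increments": [
    {"slide": [-0.9,-3.4,0],"rot": [0,0,0],"grip": 0},
    {"slide": [-0.9,-3.4,0],"rot": [0,0,0],"grip": 0},
    {"slide": [-0.9,-3.4,0],"rot": [0,0,0],"grip": 0},
    {"slide": [-0.9,-3.4,0],"rot": [0,0,0],"grip": 0},
    {"slide": [-0.9,-3.4,0],"rot": [0,0,0],"grip": 0},
    {"slide": [-0.9,-3.4,0],"rot": [0,0,0],"grip": 0},
    {"slide": [-0.9,-3.4,0],"rot": [0,0,0],"grip": 0},
    {"slide": [-0.9,-3.4,0],"rot": [0,0,0],"grip": 0}
  ]
}}

```text
time: 12.9
ee_pos: [0.5263, 0.0616, 0.0263]
orientation: [[-0.971, 0.239, -0.0], [0.239, 0.971, 0.0], [0.0, 0.0, -1.0]]
ft_force: [-0.1, 0.2, -0.1]
gripper_width: 0.0001
```

```bash
python3 view.py 9 wrist
python3 - <<'E'
from fit import *
o=sensors.get_obs();print(o['ee_pos']*1000,wh(p,[o['ee_pos']]),o['ft_force'])
o,f=pickle.load(open('wrist8.pkl','rb'))
print('lamp hole',wh(p,pix2w(f,[(230,270)],.044,o)))
E
```

```text
[0.52628496 0.06162285 0.02631934] [-0.13271444  0.16500865 -0.14035386] 12.9
[526.2   61.28  26.31] [[-31.54  47.78]] [-0.27  0.56  0.27]
lamp hole [[-28.57  34.47]]
```

View pics/wrist9.png

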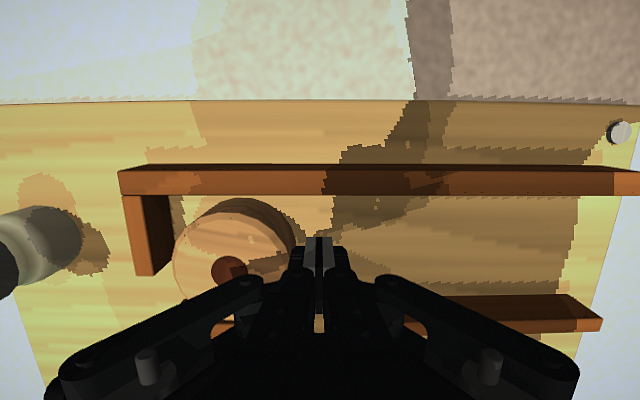

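Emit:
{"fn": "drive_tool", "kwargs": {
  "increments": [
    {"slide": [-0.3,-1.1,0],"rot": [0,0,0],"grip": 0},
    {"slide": [-0.3,-1.1,0],"rot": [0,0,0],"grip": 0},
    {"slide": [-0.3,-1.1,0],"rot": [0,0,0],"grip": 0},
    {"slide": [-0.3,-1.1,0],"rot": [0,0,0],"grip": 0},
    {"slide": [-0.3,-1.1,0],"rot": [0,0,0],"grip": 0},
    {"slide": [-0.3,-1.1,0],"rot": [0,0,0],"grip": 0},
    {"slide": [-0.3,-1.1,0],"rot": [0,0,0],"grip": 0},
    {"slide": [-0.3,-1.1,0],"rot": [0,0,0],"grip": 0}
  ]
}}

```text
time: 13.75
ee_pos: [0.5239, 0.053, 0.0263]
orientation: [[-0.971, 0.239, 0.0], [0.239, 0.971, -0.0], [-0.0, -0.0, -1.0]]
ft_force: [0.5, 0.2, -0.4]
gripper_width: 0.0001
```

Emit:
{"fn": "drive_tool", "kwargs": {
  "increments": [
    {"slide": [-0.1,-0.4,0],"rot": [0,0,0],"grip": 0},
    {"slide": [-0.1,-0.4,0],"rot": [0,0,0],"grip": 0},
    {"slide": [-0.1,-0.4,0],"rot": [0,0,0],"grip": 0},
    {"slide": [-0.1,-0.4,0],"rot": [0,0,0],"grip": 0},
    {"slide": [0,0,0],"rot": [0,0,0],"grip": 0},
    {"slide": [0,0,0],"rot": [0,0,0],"grip": 0},
    {"slide": [0,0,0],"rot": [0,0,0],"grip": 0},
    {"slide": [0,0,0],"rot": [0,0,0],"grip": 0}
  ]
}}

```text
time: 14.55
ee_pos: [0.5236, 0.0515, 0.0263]
orientation: [[-0.971, 0.239, -0.0], [0.239, 0.971, -0.0], [0.0, -0.0, -1.0]]
ft_force: [0.2, 0.0, -0.2]
gripper_width: -0.0
```

```bash
python3 view.py 10 wrist
python3 - <<'E'
from fit import *
o=sensors.get_obs();print(o['ee_pos']*1000,wh(p,[o['ee_pos']]),o['ft_force'])
import cv2
a=cv2.imread('pics/wrist10.png')
cv2.imwrite('pics/wrist10c.png',cv2.resize(a[150:300,120:320],None,fx=4,fy=4,interpolation=cv2.INTER_CUBIC))
E
```

```text
[0.52357649 0.05151412 0.02632226] [ 0.16964015  0.04050936 -0.16014244] 14.55
[523.56  51.53  26.33] [[-31.76  37.68]] [0.15 0.32 0.27]
```

View pics/wrist10c.png

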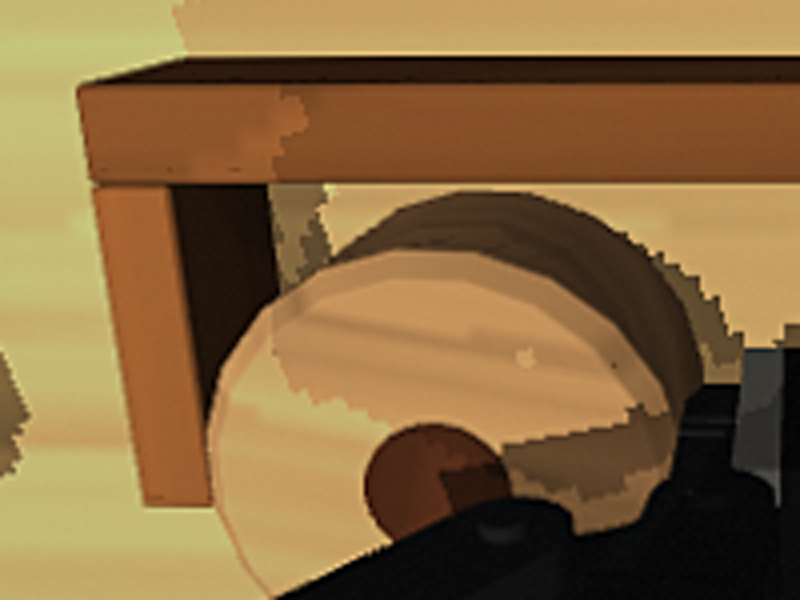

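Emit:
{"fn": "drive_tool", "kwargs": {
  "increments": [
    {"slide": [-0.05,-0.2,0],"rot": [0,0,0],"grip": 0},
    {"slide": [-0.05,-0.2,0],"rot": [0,0,0],"grip": 0},
    {"slide": [-0.05,-0.2,0],"rot": [0,0,0],"grip": 0},
    {"slide": [-0.05,-0.2,0],"rot": [0,0,0],"grip": 0},
    {"slide": [-0.05,-0.2,0],"rot": [0,0,0],"grip": 0},
    {"slide": [0,0,0],"rot": [0,0,0],"grip": 0},
    {"slide": [0,0,0],"rot": [0,0,0],"grip": 0},
    {"slide": [0,0,0],"rot": [0,0,0],"grip": 0}
  ]
}}

```text
time: 15.4
ee_pos: [0.5233, 0.0505, 0.0263]
orientation: [[-0.971, 0.239, -0.0], [0.239, 0.971, -0.0], [0.0, -0.0, -1.0]]
ft_force: [0.9, -0.1, -0.4]
gripper_width: -0.0002
```

Emit:
{"fn": "drive_tool", "kwargs": {
  "increments": [
    {"slide": [-0.05,-0.2,0],"rot": [0,0,0],"grip": 0},
    {"slide": [-0.05,-0.2,0],"rot": [0,0,0],"grip": 0},
    {"slide": [-0.05,-0.2,0],"rot": [0,0,0],"grip": 0},
    {"slide": [-0.05,-0.2,0],"rot": [0,0,0],"grip": 0},
    {"slide": [-0.05,-0.2,0],"rot": [0,0,0],"grip": 0},
    {"slide": [0,0,0],"rot": [0,0,0],"grip": 0},
    {"slide": [0,0,0],"rot": [0,0,0],"grip": 0},
    {"slide": [0,0,0],"rot": [0,0,0],"grip": 0}
  ]
}}

```text
time: 16.2
ee_pos: [0.5231, 0.0497, 0.0263]
orientation: [[-0.971, 0.239, 0.0], [0.239, 0.971, 0.0], [-0.0, 0.0, -1.0]]
ft_force: [1.1, 4.8, 0.8]
gripper_width: -0.0003
```

The force rose to 4.8 N along the lane, so the rim is against the stop. I back off, lift and check.

Emit:
{"fn": "drive_tool", "kwargs": {
  "increments": [
    {"slide": [0.5,2,0],"rot": [0,0,0],"grip": 0},
    {"slide": [1,4,0],"rot": [0,0,0],"grip": 0},
    {"slide": [2.4,9.7,0],"rot": [0,0,0],"grip": 0},
    {"slide": [5,20,0],"rot": [0,0,0],"grip": 0},
    {"slide": [5,20,0],"rot": [0,0,0],"grip": 0},
    {"slide": [0,0,20],"rot": [0,0,0],"grip": 0},
    {"slide": [0,0,40],"rot": [0,0,0],"grip": 0},
    {"slide": [0,0,40],"rot": [0,0,0],"grip": 0}
  ]
}}

```text
time: 17.0
ee_pos: [0.5366, 0.106, 0.1272]
orientation: [[-0.971, 0.238, -0.002], [0.238, 0.971, -0.0], [0.002, -0.001, -1.0]]
ft_force: [0.2, 0.8, -0.2]
gripper_width: 0.0001
```

Emit:
{"fn": "drive_tool", "kwargs": {
  "increments": [
    {"slide": [0,0,40],"rot": [0,0,0],"grip": 0},
    {"slide": [0,0,40],"rot": [0,0,0],"grip": 0},
    {"slide": [0,0,30],"rot": [0,0,0],"grip": 0},
    {"slide": [0,0,0],"rot": [0,0,0],"grip": 0},
    {"slide": [0,0,0],"rot": [0,0,0],"grip": 0},
    {"slide": [0,0,0],"rot": [0,0,0],"grip": 0},
    {"slide": [0,0,0],"rot": [0,0,0],"grip": 0},
    {"slide": [0,0,0],"rot": [0,0,0],"grip": 0}
  ]
}}

```text
time: 17.8
ee_pos: [0.5368, 0.1053, 0.2354]
orientation: [[-0.971, 0.239, -0.002], [0.239, 0.971, -0.0], [0.002, -0.0, -1.0]]
ft_force: [-0.7, 0.8, 1.1]
gripper_width: -0.0001
```

```bash
python3 view.py 11 wrist
python3 - <<'E'
import cv2
a=cv2.imread('pics/wrist11.png')
cv2.imwrite('pics/wrist11c.png',cv2.resize(a[110:260,100:300],None,fx=4,fy=4,interpolation=cv2.INTER_CUBIC))
E
```

```text
[0.53676103 0.10526272 0.23541775] [-0.6750181   0.83465148  1.11789453] 17.8
```

View pics/wrist11.png

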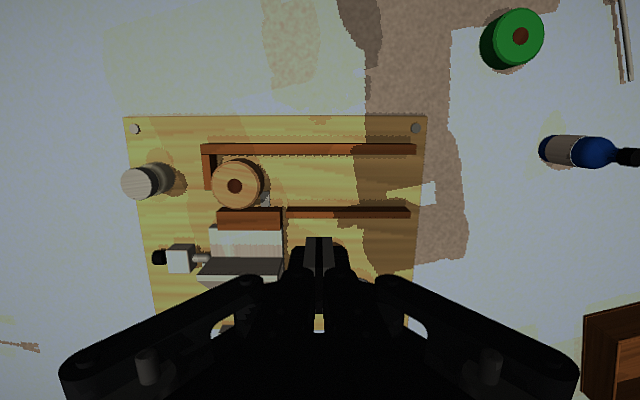

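View pics/wrist11c.png

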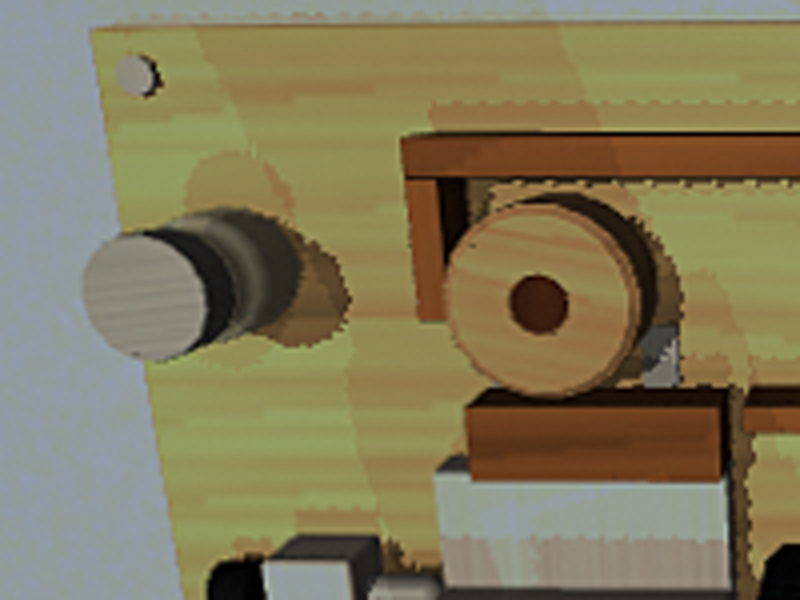

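Run:
```python
from fit import *
o,f=pickle.load(open('wrist11.pkl','rb'))
g=lambda l:[(100+x/4,110+y/4) for x,y in l]
print('hole,L,R,top,bot',wh(p,pix2w(f,g([(539,304),(446,300),(637,300),(539,203),(539,397)]),.044,o)))
print('stop face top',wh(p,pix2w(f,g([(440,185),(446,235),(404,178)]),.038,o)),'jaw',wh(p,pix2w(f,g([(470,406),(722,406)]),.04,o)))
s=imaging.grab_frame('side');save('side12',s);t=imaging.grab_frame('top');save('top12',t)
o=sensors.get_obs();print(o['time'],o['ee_pos'])
import cv2
a=cv2.imread('pics/side12.png')
cv2.imwrite('pics/side12c.png',cv2.resize(a[150:300,180:380],None,fx=4,fy=4,interpolation=cv2.INTER_CUBIC))
```

```text
hole,L,R,top,bot [[-28.02  -5.42]
 [-29.19 -33.3 ]
 [-29.3   23.98]
 [-58.06  -3.3 ]
 [  0.88  -7.51]]
stop face top [[-62.69 -34.22]
 [-47.81 -33.77]
 [-64.77 -44.81]] jaw [[  5.03 -30.44]
 [  4.73  47.75]]
17.95 [0.54 0.11 0.24]
```

View pics/side12c.png

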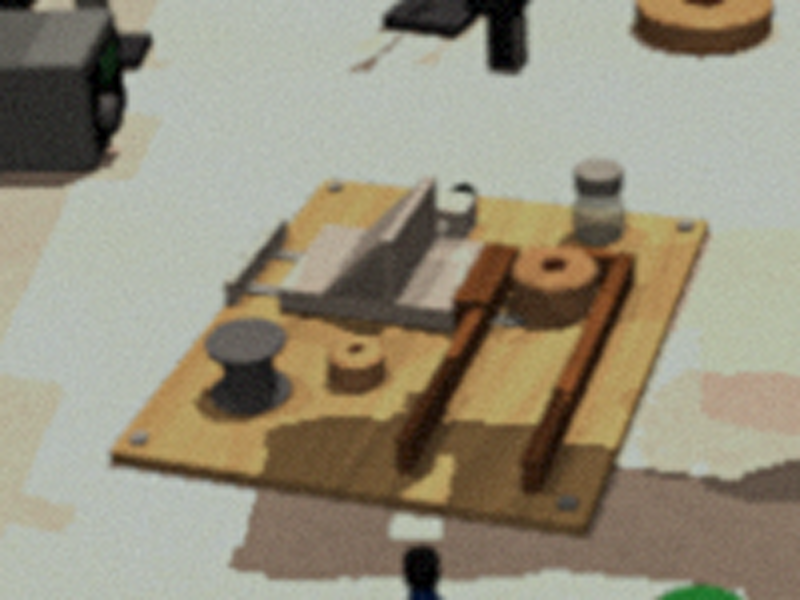

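View pics/top12.png

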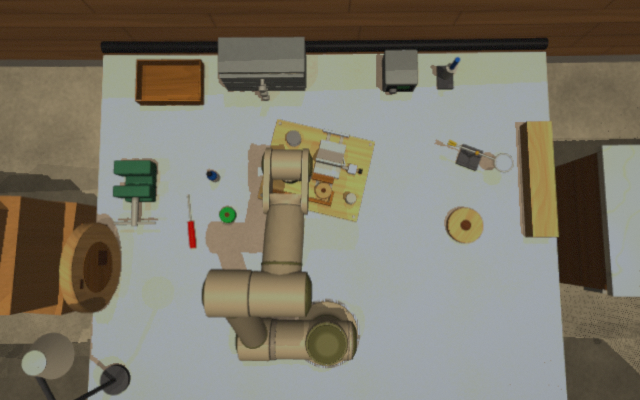

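The lamp base centre is at y ≈ -4.7 (home is -4), with its rim at the stop face. The jaw face is at x ≈ 5, so the slide is latched. Everything else is where it was, and the robot is clear.

```bash
python3 -c "
from workcell import ctrl;print(ctrl.sign_off())"
```

```text
the job is handed in; nothing more can be done
None
```

The holder is open and latched on the pin, and the lamp base is fully home against the end stop. I handed the job in at about 18 s, with the arm clear.

- **Opening:** I pushed the slide back about 58 mm by its plate with the closed fingertips. The pin sprang in, and I let the slide back until it latched. The jaw face then measured x ≈ 5 mm, which is level with the far lane wall, as a latched slide should be.
- **Lamp base:** I pushed the wooden disc down the lane with one fingertip contact until the force rose to about 5 N at the stop, then backed off and lifted. Its centre measured y ≈ -4.7 mm from its rim and -5.4 mm from its hole, against -4 nominal. That is within the camera's accuracy, and the rim sits at the stop face.
- **Other objects:** In the final side and top pictures the visible objects, including the green look-alike, were where they started. The arm hid part of the board in the top view, but the side view showed the spool, small base and jar there.

One disagreement: my rough holder position from the top camera was about 8 mm off the wrist-camera fit. I used the wrist fit, and later measurements agreed with it.

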